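Show the sharpened drive punch to the inspection camera

TASK

The larger of the two all-steel drive punches in the wooden tool block has just been sharpened. Draw it out of its hole and hold it up in the air to the inspection camera, with its cutting mouth facing squarely into the tipped-up lens, centred on the lens and 80 mm in front of it, where the camera is in focus. Finish while still holding it there steadily, without having touched the camera or disturbed the other tools.

Things in the scene. Friction and masses are not known exactly. Their poses are not given: they have to be found in the camera images.
- block: Fixed beech tool block, 75 x 270 x 50 mm high, standing on the bench; origin at the centre of its underside, z up, its y axis along its 270 mm length. In its top are four equal round holes in one row along y, at y = -90, -30, +30 and +90 mm, 22 mm in diameter and 40 mm deep. One tool stands in each hole; which tool is in which hole varies.
- punch: The larger drive punch, to be presented: a straight round tool all of bare steel, 131 mm long, 0.17 to 0.34 kg, symmetrical about its axis. Origin at the centre of its cutting mouth (lower end), z along the stem from mouth to struck head, so up as it stands in the block. The mouth is 16 mm across, bevelled out to a 20 mm barrel up to z = 46 mm; the head, from z = 120 to 131 mm, is 20 mm across.
- mouth (a point): Centre of the cutting mouth of the larger punch (the same point as its origin).
- punch_head (a point): Centre of the struck head of the larger punch, 130 mm from the mouth along its axis.
- stem (a point): Place to grip the larger punch, on its axis 87 mm from the mouth, 97 mm above the bench as it stands: here the plain round stem is 16 mm in diameter, from 54 to 120 mm from the mouth. The mouth stands on the bottom of the hole, 10 mm above the bench, so 91 mm of the punch shows above the block; it has about 1 mm of play all round.
- small_punch: The smaller drive punch, also all steel, to be left alone: 110 mm long, stem only 11 mm in diameter, 70 mm of it showing above the block. Origin at its mouth (lower end), z up.
- awl: Awl with a pear-shaped dark wooden handle up to 33 mm across, to be left alone; 83 mm of it shows above the block. Origin at its point, down in the hole, z up.
- creaser: Edge creaser with a slim, long, pale turned wooden handle up to 29 mm across, to be left alone; 87 mm of it shows above the block. Origin at its lower end, z up.
- camera_stand: Stand of the inspection camera, fixed on the bench: a round dark foot 120 mm in diameter and 14 mm high, with a post 104 mm high beside the camera, 36 mm off centre on the stand's +y side. Origin at the centre of the foot's underside, z up; the camera looks towards the stand's -x side, and upward.
- camera_head: The camera itself: a tube 95 mm long, 32 mm in diameter with a 38 mm metal collar at the lens end. Its origin is its tilt pivot, 85 mm above the bench over the centre of the foot. Its own z axis is the line of sight, pointing out of the lens; it rises at 54 to 66 degrees above level.
- lens (a point): Centre of the lens face, 50 mm from the pivot along the line of sight, about 128 mm above the bench. Its axes are those of the camera: z is the line of sight, out of the lens and upward. The focus point lies 80 mm out along z.
- hammer: Saddler's hammer with a wooden handle, 260 mm long, lying on the bench to the left; to be left alone. Origin on its underside.
Mind the look-alikes: they are no part of the job. Leave any pink or purple look-alike of the camera_stand alone.

How it is judged:
By the outcome, as a careful person would: the job done as asked, in the order asked, and still so for the second after the job is handed in, while the arm keeps its last pose, push and grip.
It also fails if it takes over 35 s, if anything falls off the work surface, if the arm or the gripper's body presses on something with over 40 N, if the wrist force passes 120 N, or if a joint passes its speed limit or range.

ROBOT

A 7-joint arm with a two-finger parallel gripper is mounted at the origin on the work surface. World frame = base frame: x ahead of the robot, y to its left, z up, the work surface at z = 0. Lengths are in m, angles in rad, forces in N, time in s.
With the tool pointing down it reaches from about 0.4 to 0.875 m from the base axis. Payload 19.3 kg.
Tool frame: the origin (TCP) lies between the finger pads; the fingertips stand 11 mm ahead of it and the grasp point (between the pads) lies 8 mm behind it; z points along the fingers, y is the direction in which the jaws open and shut (so a half turn about z gives the same grasp; the last joint's range is limited). The gripper opens to 85 mm and grips with 20 to 120 N. Pads are 22 mm wide; open, the fingers measure 114 mm over their backs; the gripper's body (76 mm by 85 mm) begins 54 mm behind the grasp point. The pads swing forward as they close: fully open they stand 13 mm farther back than shut.
Start: joints at [-1.276, 0.521, -0.036, 1.599, 0.021, 1.021, -0.113], TCP at [0.223, 0.584, 0.242] pointing down, gripper open.
Joint ranges: [-2.91, 2.91], [-0.3, 2.13], [-1.5, 1.42], [0.17, 2.43], [-1.26, 4.41], [0.16, 1.93], [-2.52, 2.52]. Speed limits (rad/s): [1.89, 1.89, 2.39, 2.39, 3.01, 3.01, 3.01].

INTERFACE

Orientations are given as a 3x3 rotation matrix whose columns are the frame's x, y, z axes.
In Python, from plant import env, vision gives the robot as it stands. The module is installed in compiled form; this text tells all that it offers.
- The arm moves only by the tool play_rows, never from a script. Its argument "moves" is a list of rows, each a list of 2 entries, a list of its own where there are three numbers: the shift along the world's x, y, z in cm, then the turn, a rotation vector about the world's x, y, z in rad. In form: [[[x, y, z], [rx, ry, rz]], ...]. A call has 1 to 8 rows; each row shifts and turns the pose as measured when the row begins; what a row does not reach is not made up. A row lasts 1/10 s, in which the tool goes at most 50 mm and 8.59 degrees, less where a joint would pass 70% of its speed; a pose out of reach is approached as far as the arm can. A call is refused whole if a number of a shift passes 5 or a number of a turn 0.15, either way. A call with a gripper value outside its range is refused whole. "fingers" is the gripper's target within -1 to 1 (fully open at 1, half-way at 0, shut at -1), set as the call begins (left out, the last holds). The fingers move at their own pace and stop on an object; "squeeze" is the grip in N (left out, the last holds). Time passes only in rows, so rows that do not move let the fingers close. It gives the time, the measured TCP pose, the force and the opening at its end, in the units of the state.
- env.sense(): the state, without advancing time (a new reading comes with each control period).
- vision.snapshot(name): name is "scene" or "side" or "wrist"; returns a dict with "pixels" (480x640x3 uint8, red, green, blue), "camera_matrix" (3x3 intrinsics, pixels), "cam_to_world" (4x4, takes a point from camera to world coordinates); the wrist camera has in their place "hand_eye" (4x4, takes a point from camera to tool coordinates, whose origin is the TCP and whose axes are the flange's). Camera axes: x right, y down, z forward; pixel columns grow to the right and rows downward; lengths in m; the calibration is good to about 2 mm. A picture is of the moment at which its call begins: read the wrist's pose just before it. There is no depth.
- env.hand_in(): hands the job in, once; it reports no verdict.
The state is a dict: "t": time; "joints": joint angles; "joint_vel": joint speeds; "tau": joint torques, N m; "eef_pos": TCP position; "eef_rot": TCP orientation; "force": force on the tool from outside, world axes, zero at the start; "moment": the same for the moment, N m; "gripper_width": opening from 0.0 (shut) to 1.0 (fully open).
Only numpy, scipy, OpenCV 4.12 (cv2) and the standard library are available. Lean on these libraries where they do the work, as an engineer would, in place of code of your own. Each camera call takes 0.05 s, during which the arm holds its last target. There are 200 camera calls.

## Working session

There is one attempt and no reset: what is moved stays moved. The work goes in short steps, Python scripts to look and compute and a tool call to move; the robot and the scene stay as the last step left them, time stands still between calls to the robot, and variables do not carry over. Pictures are saved under pics/ and viewed, about 8 in all and at most 12, crops included, and the job is handed in when it is done.

Besides the shell and the picture viewer there is one more tool, called after "Request:" in YAML: its name, and indented under it one key for each argument. play_rows: Moves the arm, as the interface text tells. Its arguments: {"type":"object","properties":{"moves":{"type":"array","items":{"type":"array"}},"fingers":{"type":"number"},"squeeze":{"type":"number"}},"required":["moves"]}

```bash
mkdir -p pics; cat > h.py <<'E'
from plant import env, vision
import numpy as np, cv2
def snap(n,f):
    s=env.sense(); d=vision.snapshot(n); cv2.imwrite('pics/'+f+'.png',cv2.cvtColor(d['pixels'],cv2.COLOR_RGB2BGR))
    K=d['camera_matrix']
    if n=='wrist':
        T=np.eye(4);T[:3,:3]=s['eef_rot'];T[:3,3]=s['eef_pos'];C=T@d['hand_eye']
    else: C=d['cam_to_world']
    np.savez('pics/'+f+'.npz',K=K,C=C); return d
def ray(f,u,v):
    d=np.load('pics/'+f+'.npz');r=d['C'][:3,:3]@np.linalg.solve(d['K'],[u,v,1]);return d['C'][:3,3],r/np.linalg.norm(r)
def atz(f,u,v,z):
    o,r=ray(f,u,v);return o+r*(z-o[2])/r[2]
def tri(obs):
    A=0;b=0;L=[ray(*o) for o in obs]
    for o,r in L:
        P=np.eye(3)-np.outer(r,r);A=A+P;b=b+P@o
    x=np.linalg.solve(A,b);return x,[np.linalg.norm((np.eye(3)-np.outer(r,r))@(x-o)) for o,r in L]
def proj(f,p):
    d=np.load('pics/'+f+'.npz');C=np.linalg.inv(d['C']);q=d['K']@(C[:3,:3]@np.array(p)+C[:3,3]);return q[:2]/q[2]
E
python3 - <<'E'
from h import *
np.set_printoptions(precision=4,suppress=True)
for n in('scene','side','wrist'):
    snap(n,n+'0');d=np.load('pics/%s0.npz'%n);print(n,d['K'][0],d['C'])
print(env.sense())
a=[cv2.imread('pics/%s0.png'%n) for n in('scene','side')]
E
```

```text
scene [606.5367   0.     313.233 ] [[ 0.72    0.548  -0.4258  1.1759]
 [ 0.694  -0.5745  0.434  -0.5977]
 [-0.0068 -0.608  -0.7939  1.275 ]
 [ 0.      0.      0.      1.    ]]
side [449.5424   0.     310.3316] [[ 0.9867 -0.0863  0.1375  0.3989]
 [-0.1623 -0.5483  0.8204 -0.7231]
 [ 0.0045 -0.8318 -0.555   0.638 ]
 [ 0.      0.      0.      1.    ]]
wrist [353.1297   0.     324.4105] [[ 0.3575  0.8999  0.2498  0.1598]
 [ 0.9339 -0.3439 -0.0974  0.6075]
 [-0.0017  0.2682 -0.9634  0.3732]
 [ 0.      0.      0.      1.    ]]
{'t': 0.15, 'joints': array([-1.2762,  0.5219, -0.0364,  1.5999,  0.0212,  1.0211, -0.1128]), 'joint_vel': array([ 0.0014, -0.001 ,  0.    , -0.0027, -0.0002,  0.0007,  0.0002]), 'tau': array([  0.0026, -92.739 ,   1.981 , -37.0056,   0.018 ,   0.0064,
         0.    ]), 'eef_pos': array([0.2229, 0.5836, 0.2419]), 'eef_rot': array([[-0.9342,  0.3568, -0.0003],
       [ 0.3568,  0.9342, -0.0008],
       [-0.    , -0.0009, -1.    ]]), 'force': array([0.2025, 0.0827, 0.0324]), 'moment': array([ 0.0242, -0.0139, -0.0099]), 'gripper_width': 1.0013097881689557}
```

View pics/scene0.png

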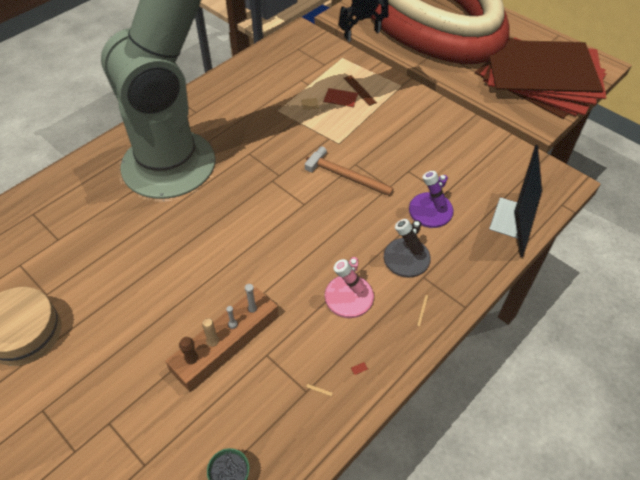

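View pics/side0.png

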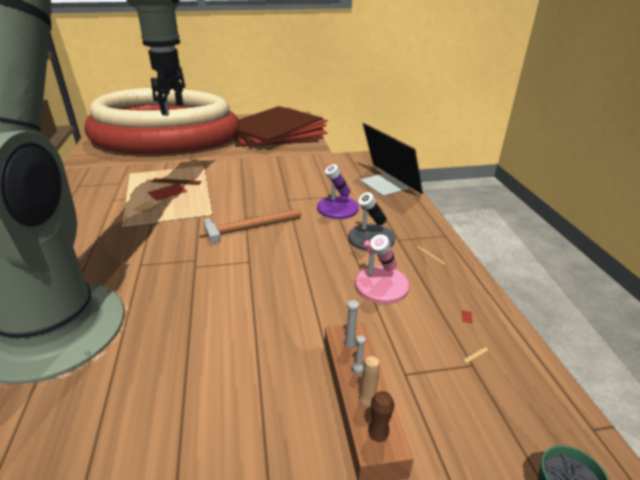

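The scene view shows the dark stand's foot at about (407,256), and the pink and purple look-alikes on either side of it. The larger punch is in the end hole, with its head at about (250,287). In the side view its head is at (352,304), and the dark stand is at (371,236). I'll make enlarged crops next.

```bash
python3 - <<'E'
from h import *
def crop(f,x,y,w,h,s): return cv2.resize(cv2.imread('pics/%s.png'%f)[y:y+h,x:x+w],None,fx=s,fy=s,interpolation=cv2.INTER_CUBIC)
A=crop('scene0',160,260,130,130,3);B=crop('scene0',375,205,70,75,5.2)
A=cv2.resize(A,(390,390));B=cv2.resize(B,(364,390))
cv2.imwrite('pics/c1.png',np.hstack([A,B]))
A=crop('side0',315,290,110,190,3);B=crop('side0',340,180,70,80,6)
A=A[:570];B=cv2.copyMakeBorder(B,0,90,0,0,0);print(A.shape,B.shape)
cv2.imwrite('pics/c2.png',np.hstack([A,B]))
E
```

```text
(570, 330, 3) (570, 420, 3)
```

View pics/c1.png

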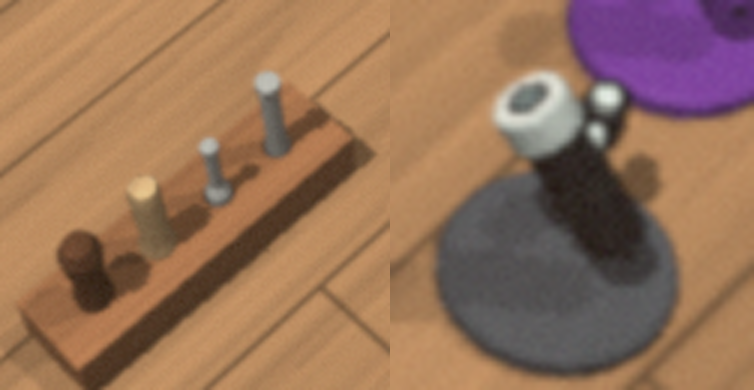

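View pics/c2.png

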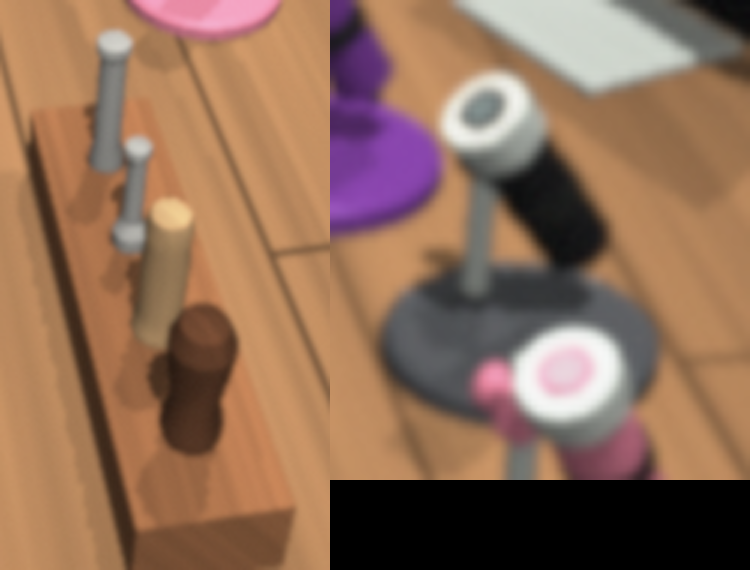

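```bash
python3 - <<'E'
from h import *
np.set_printoptions(precision=4,suppress=True)
def c1(u,v,b): return ('scene0',u/3+160,v/3+260) if not b else ('scene0',(u-390)/5.2+375,v/5.2+205)
def c2(u,v,b): return ('side0',u/3+315,v/3+290) if not b else ('side0',(u-330)/6+340,v/6+180)
for n,a,b,z in[('punch',c1(268,79,0),c2(115,43,0),.141),('small',c1(210,145,0),c2(139,147,0),.12),('creas',c1(146,186,0),c2(173,213,0),.137),
 ('foot',c1(557,266,1),c2(521,339,1),.014),('lens',c1(528,99,1),c2(484,108,1),.128),
 ('corn',c1(22,312,0),c2(292,510,0),.05),('c2',c1(352,137,0),c2(292,510,0),.05)]:
    x,e=tri([a,b]);print(n,x,e,atz(*a,z),atz(*b,z))
E
```

```text
punch [ 0.5626 -0.1767  0.1411] [np.float64(0.0011301643138912495), np.float64(0.0011301643138912658)] [ 0.5617 -0.1757  0.141 ] [ 0.5631 -0.178   0.141 ]
small [ 0.5625 -0.2366  0.1203] [np.float64(0.0004444924651949883), np.float64(0.00044449246519491937)] [ 0.562  -0.2361  0.12  ] [ 0.5627 -0.2368  0.12  ]
creas [ 0.5629 -0.2953  0.135 ] [np.float64(0.0006019263842182434), np.float64(0.0006019263842183034)] [ 0.5635 -0.2953  0.137 ] [ 0.5624 -0.2976  0.137 ]
foot [0.7161 0.213  0.0112] [np.float64(0.0005062660345374959), np.float64(0.000506266034537568)] [0.7167 0.2117 0.014 ] [0.7148 0.2081 0.014 ]
lens [0.6889 0.2036 0.1293] [np.float64(0.00044435412890207624), np.float64(0.00044435412890225665)] [0.6887 0.2041 0.128 ] [0.6896 0.2067 0.128 ]
corn [ 0.5716 -0.424   0.1128] [np.float64(0.012299701303126253), np.float64(0.012299701303126404)] [ 0.5317 -0.4028  0.05  ] [ 0.596  -0.4026  0.05  ]
c2 [ 0.6136 -0.2326 -0.0169] [np.float64(0.11948198710158939), np.float64(0.11948198710158943)] [ 0.5995 -0.1327  0.05  ] [ 0.596  -0.4026  0.05  ]
```

Request:
play_rows:
  moves:
    - [[1.5,-3,1],[0,0,-0.05]]
    - [[1.5,-3.5,1],[0,0,-0.05]]
    - [[1.5,-3.5,1],[0,0,-0.05]]
    - [[1.5,-3.5,1],[0,0,-0.05]]
    - [[1.5,-3.5,0.5],[0,0,-0.05]]
    - [[1.5,-3.5,0],[0,0,-0.05]]
    - [[1.5,-3.5,0],[0,0,-0.05]]
    - [[1.5,-3.5,0],[0,0,-0.05]]
  fingers: 1

```text
t: 0.95
eef_pos: [0.3421, 0.301, 0.2859]
eef_rot: [[-0.716, 0.698, -0.004], [0.698, 0.716, -0.001], [0.002, -0.003, -1.0]]
force: [1.5, 0.6, -0.4]
gripper_width: 0.999
```

Request:
play_rows:
  moves:
    - [[3.3,-2.1,0.3],[0,0,-0.1]]
    - [[3.3,-2.1,0.3],[0,0,-0.1]]
    - [[3.3,-2.1,0.3],[0,0,-0.1]]
    - [[3.3,-2.1,0.3],[0,0,-0.1]]
    - [[3.3,-2.1,0.3],[0,0,-0.1]]
    - [[3.3,-2.1,0.3],[0,0,-0.1]]
    - [[3.3,-2.1,0.3],[0,0,-0.1]]
    - [[3.3,-2.1,0.3],[0,0,-0.1]]

```text
t: 1.75
eef_pos: [0.6129, 0.1226, 0.3114]
eef_rot: [[0.032, 0.999, -0.003], [0.999, -0.032, 0.004], [0.003, -0.003, -1.0]]
force: [-0.8, -0.7, 0.1]
gripper_width: 1.002
```

Request:
play_rows:
  moves:
    - [[0,0,0],[0,0,0]]
    - [[0,0,0],[0,0,0]]

```text
t: 1.95
eef_pos: [0.6158, 0.1185, 0.3103]
eef_rot: [[0.04, 0.999, -0.003], [0.999, -0.04, 0.001], [0.001, -0.003, -1.0]]
force: [0.1, 0.7, -0.5]
gripper_width: 1.0
```

```bash
python3 - <<'E'
from h import *
np.set_printoptions(precision=4,suppress=True)
s=env.sense();print(s['eef_pos'],s['joints'],s['joint_vel'])
snap('wrist','w1');print(proj('w1',[.689,.2036,.129]),proj('w1',[.716,.212,.0]))
E
```

```text
[0.6158 0.1185 0.3103] [-0.5598  0.497   0.4203  1.525  -0.2144  1.168  -0.1402] [ 0.0281  0.0243  0.0179 -0.0276 -0.0003  0.0043 -0.0121]
[407.9176 114.549 ] [406.314  113.7439]
```

View pics/w1.png

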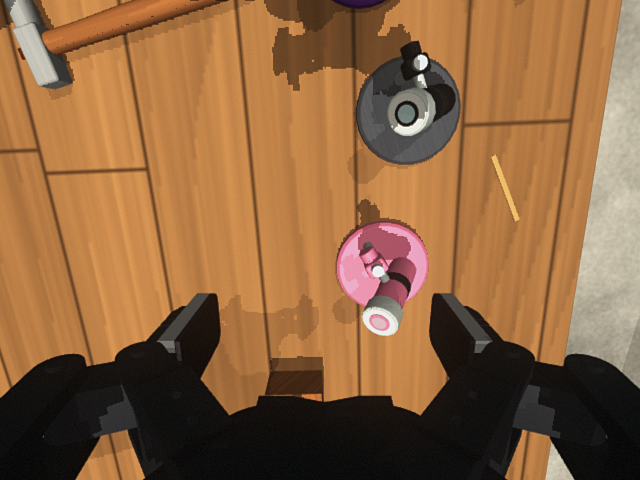

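```bash
cat > fit.py <<'E'
from h import *
from scipy.optimize import least_squares
np.set_printoptions(precision=4,suppress=True)
# (view,u,v,kind)
obs=[('scene0',401.6,224,'lens'),('side0',365.7,198,'lens'),('scene0',407.2,255.9,'foot'),('side0',371.8,236.3,'foot'),
('w1',406,113.3,'lens'),('w1',408.3,109.5,'foot')]
W={'scene0':1,'side0':1,'w1':1}
def geo(p):
    x,y,yaw,el=p;d=np.array([-np.cos(el)*np.cos(yaw),-np.cos(el)*np.sin(yaw),np.sin(el)])
    piv=np.array([x,y,.085]);Y=np.array([-np.sin(yaw),np.cos(yaw),0])
    return {'foot':np.array([x,y,.010]),'lens':piv+.05*d,'post':np.array([x,y,.104])+.036*Y,'back':piv-.045*d,'d':d}
def res(p):
    g=geo(p);return np.concatenate([proj(o[0],g[o[3]])-o[1:3] for o in obs]+[[(p[3]-np.pi/3)*6]])
if __name__=='__main__':
    r=least_squares(res,[.716,.212,.2,1.05]);p=r.x;g=geo(p);print(p,np.degrees(p[2:]));print(g);print(res(p).reshape(-1)[:-1].reshape(-1,2))
    print('focus',g['lens']+.08*g['d']);J=r.jac;print('sd/px',np.sqrt(np.diag(np.linalg.inv(J.T@J))))
    np.save('cam.npy',p)
    im=cv2.resize(cv2.imread('pics/w1.png')[30:180,340:480],None,fx=4,fy=4,interpolation=cv2.INTER_CUBIC)
    def poly(c,n,rad,col):
        a=np.cross(n,[1,0,0]);a/=np.linalg.norm(a);b=np.cross(n,a)
        pts=np.array([(proj('w1',c+rad*(np.cos(t)*a+np.sin(t)*b))-[340,30])*4+1.5 for t in np.linspace(0,6.28,60)])
        cv2.polylines(im,[pts.round().astype(int)],1,col,1)
    f=g['foot'].copy();f[2]=.014;poly(f,np.array([0,0,1.]),.06,(0,255,255))
    poly(g['lens'],g['d'],.019,(0,255,0));poly(g['lens']-.095*g['d'],g['d'],.016,(255,0,255))
    cv2.circle(im,tuple(((proj('w1',g['post'])-[340,30])*4).round().astype(int)),4,(0,0,255),1)
    cv2.imwrite('pics/c3.png',im)
E
python3 fit.py
```

```text
[0.7157 0.2156 0.368  0.948 ] [21.0821 54.3161]
{'foot': array([0.7157, 0.2156, 0.01  ]), 'lens': array([0.6884, 0.2051, 0.1256]), 'post': array([0.7027, 0.2492, 0.104 ]), 'back': array([0.7401, 0.225 , 0.0484]), 'd': array([-0.5443, -0.2098,  0.8122])}
[[-0.0039  0.3496]
 [-0.3825  1.2241]
 [ 0.3747  0.0318]
 [-0.5776 -0.0763]
 [ 0.3887 -0.3264]
 [-0.2986  0.3213]]
focus [0.6449 0.1883 0.1906]
sd/px [0.0009 0.001  0.0436 0.0246]
```

View pics/c3.png

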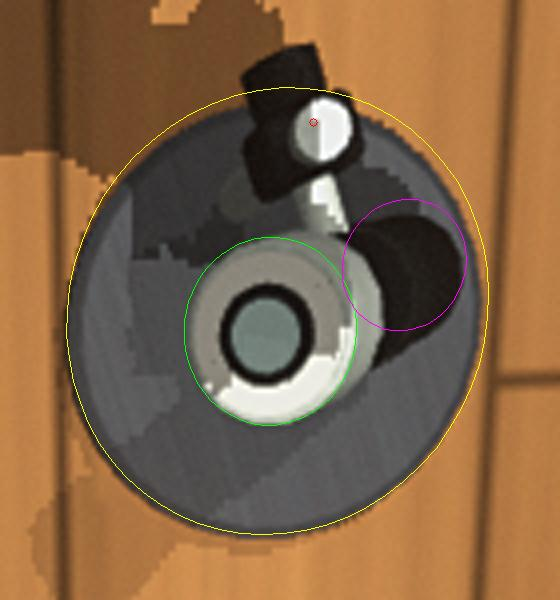

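```bash
python3 - <<'E'
s=open('fit.py').read()
s=s.replace("('w1',406,113.3,'lens'),('w1',408.3,109.5,'foot')]","('w1',407,112.7,'lens'),('w1',410,108.4,'top'),('w1',440,99.3,'back'),('w1',421,62,'post')]")
s=s.replace("'foot':","'top':np.array([x,y,.014]),'foot':").replace("lens']-.095","lens']-.095")
open('fit.py','w').write(s)
E
python3 fit.py
```

```text
[0.7162 0.2145 0.3187 0.9664] [18.2628 55.3685]
{'top': array([0.7162, 0.2145, 0.014 ]), 'foot': array([0.7162, 0.2145, 0.01  ]), 'lens': array([0.6892, 0.2056, 0.1261]), 'post': array([0.7049, 0.2487, 0.104 ]), 'back': array([0.7404, 0.2225, 0.048 ]), 'd': array([-0.5397, -0.1781,  0.8228])}
[[ 0.3751  0.2697]
 [-0.1225  0.9197]
 [ 0.2521  0.4017]
 [-0.27    0.1412]
 [ 0.408  -0.3832]
 [-0.7881  2.1592]
 [ 0.2228 -0.5597]
 [-0.1552 -0.882 ]]
focus [0.646  0.1913 0.192 ]
sd/px [0.0005 0.0005 0.0176 0.013 ]
```

Request:
play_rows:
  moves:
    - [[-0.8,-4.2,-0.5],[0,0,0.01]]
    - [[-0.8,-4.2,-0.8],[0,0,0.01]]
    - [[-0.8,-4.2,-0.8],[0,0,0.01]]
    - [[-0.8,-4.2,-1],[0,0,0.01]]
    - [[-0.8,-4.2,-1],[0,0,0]]
    - [[-0.8,-4.2,-1],[0,0,0]]
    - [[-0.6,-3,-0.9],[0,0,0]]
    - [[0,-1.3,0],[0,0,0]]

```text
t: 2.8
eef_pos: [0.5541, -0.1748, 0.2489]
eef_rot: [[-0.024, 1.0, -0.003], [1.0, 0.024, 0.006], [0.006, -0.002, -1.0]]
force: [-0.8, 0.3, 0.2]
gripper_width: 1.003
```

Request:
play_rows:
  moves:
    - [[0,0,0],[0,0,0]]
    - [[0,0,0],[0,0,0]]

```text
t: 3.0
eef_pos: [0.5541, -0.1742, 0.2494]
eef_rot: [[-0.025, 1.0, -0.002], [1.0, 0.025, 0.007], [0.007, -0.002, -1.0]]
force: [-0.4, 1.0, 0.2]
gripper_width: 1.0
```

```bash
python3 - <<'E'
from h import *
np.set_printoptions(precision=4,suppress=True)
s=env.sense();print(s['eef_pos'],s['joints']);print(s['eef_rot'])
snap('wrist','w2');print(proj('w2',[.5625,-.1767,.141]),proj('w2',[.5625,-.1767,.05]))
E
```

```text
[ 0.5541 -0.1742  0.2494] [-0.0976  0.4781  0.4315  1.7262 -0.2389  0.9926  0.4485]
[[-0.025   0.9997 -0.0019]
 [ 0.9997  0.025   0.0066]
 [ 0.0067 -0.0018 -1.    ]]
[336.2749 243.8261] [333.27  217.526]
```

View pics/w2.png

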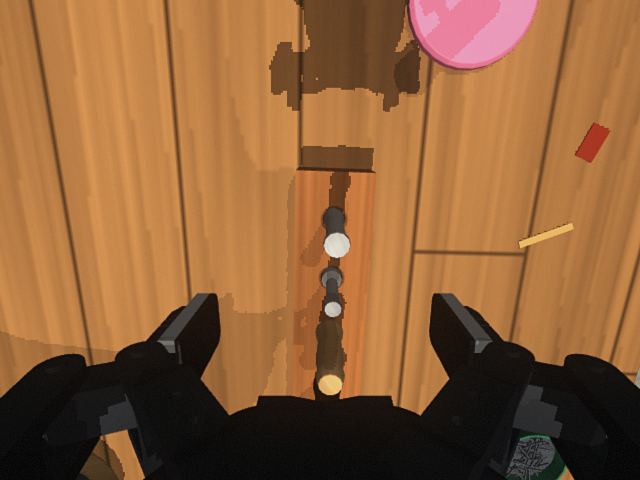

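Request:
play_rows:
  moves:
    - [[0.8,-0.2,-1],[-0.007,0,-0.025]]
    - [[0,0,-3],[0,0,0]]
    - [[0,0,-3],[0,0,0]]
    - [[0,0,-2],[0,0,0]]
    - [[0,0,0],[0,0,0]]

```text
t: 3.55
eef_pos: [0.567, -0.1686, 0.1553]
eef_rot: [[-0.005, 1.0, 0.002], [1.0, 0.005, -0.0], [-0.0, 0.002, -1.0]]
force: [0.9, 0.6, 0.3]
gripper_width: 0.999
```

Request:
play_rows:
  moves:
    - [[-0.45,-0.85,0],[0,0,0]]
    - [[0,0,0],[0,0,0]]

```text
t: 3.75
eef_pos: [0.5632, -0.1766, 0.1558]
eef_rot: [[-0.006, 1.0, 0.002], [1.0, 0.006, -0.001], [-0.001, 0.002, -1.0]]
force: [-0.3, -0.7, 0.6]
gripper_width: 1.002
```

Request:
play_rows:
  moves:
    - [[0,-0.05,-1.5],[0,0,0]]
    - [[0,-0.05,-1.5],[0,0,0]]
    - [[0,-0.05,-1.5],[0,0,0]]
    - [[0,0,-1.3],[0,0,0]]
    - [[0,0,0],[0,0,0]]

```text
t: 4.25
eef_pos: [0.5644, -0.1783, 0.0955]
eef_rot: [[-0.005, 1.0, 0.006], [1.0, 0.005, -0.001], [-0.001, 0.006, -1.0]]
force: [-0.6, 0.4, 0.3]
gripper_width: 1.004
```

Request:
play_rows:
  moves:
    - [[-0.15,0.12,-0.5],[0,0.006,0]]
    - [[0,0,0],[0,0,0]]

```text
t: 4.45
eef_pos: [0.5628, -0.1771, 0.0901]
eef_rot: [[-0.005, 1.0, -0.001], [1.0, 0.005, -0.001], [-0.001, -0.001, -1.0]]
force: [-1.3, 0.4, 0.8]
gripper_width: 0.996
```

Request:
play_rows:
  moves:
    - [[0,0,0],[0,0,0]]
    - [[0,0,0],[0,0,0]]
    - [[0,0,0],[0,0,0]]
    - [[0,0,0],[0,0,0]]
    - [[0,0,0],[0,0,0]]
    - [[0,0,0],[0,0,0]]
    - [[0,0,0],[0,0,0]]
    - [[0,0,0],[0,0,0]]
  fingers: -1
  squeeze: 80

```text
t: 5.25
eef_pos: [0.5633, -0.1772, 0.0918]
eef_rot: [[-0.005, 1.0, 0.001], [1.0, 0.005, -0.001], [-0.001, 0.001, -1.0]]
force: [-1.4, 0.4, -0.2]
gripper_width: 0.163
```

Request:
play_rows:
  moves:
    - [[0,0,0],[0,0,0]]
    - [[0,0,1],[0,0,0]]
    - [[0,0,1.5],[0,0,0]]
    - [[0,0,1.5],[0,0,0]]
    - [[0,0,1.5],[0,0,0]]
    - [[0,0,1.5],[0,0,0]]
    - [[0,0,2],[0,0,0]]
    - [[0,0,3],[0,0,0]]

```text
t: 6.05
eef_pos: [0.5616, -0.1769, 0.2191]
eef_rot: [[-0.004, 1.0, -0.002], [1.0, 0.004, -0.001], [-0.001, -0.002, -1.0]]
force: [0.6, 0.1, -2.4]
gripper_width: 0.163
```

Request:
play_rows:
  moves:
    - [[0,0,4],[0,0,0]]
    - [[0,2,4],[0,0,0]]
    - [[0,4,2],[0,0,0]]
    - [[0,4.5,0],[0.02,-0.06,0]]
    - [[0,4.5,0],[0.02,-0.06,0]]
    - [[0,4.5,0],[0.02,-0.06,0]]
    - [[0,4.5,0],[0.02,-0.06,0]]
    - [[0,3,0],[0.02,-0.06,0]]

```text
t: 6.85
eef_pos: [0.5594, 0.0966, 0.3384]
eef_rot: [[-0.01, 0.949, 0.315], [0.994, -0.024, 0.103], [0.105, 0.314, -0.943]]
force: [0.4, -0.2, -2.1]
gripper_width: 0.167
```

Request:
play_rows:
  moves:
    - [[0,2,0],[0.02,-0.06,0]]
    - [[0,1,0],[0.02,-0.06,0]]
    - [[0,0,0],[0.02,-0.06,0]]
    - [[0,0,0],[0.02,-0.06,0]]
    - [[0,0,0],[0,0,0]]
    - [[0,0,0],[0,0,0]]

```text
t: 7.45
eef_pos: [0.5556, 0.1323, 0.3446]
eef_rot: [[-0.054, 0.842, 0.537], [0.981, -0.056, 0.186], [0.187, 0.537, -0.822]]
force: [0.5, -0.2, -2.6]
gripper_width: 0.161
```

```bash
cat > goal.py <<'E'
from h import *
from fit import geo
from scipy.spatial.transform import Rotation as R
import sys
np.set_printoptions(precision=4,suppress=True)
def goal(back=0.0,m=np.array([0,0,.082]),ax=np.array([0,0,-1.])):
    g=geo(np.load('cam.npy'));d=g['d'];s=env.sense();Q=np.array(s['eef_rot']);h=Q@ax
    c=np.cross(h,d);rv=c/np.linalg.norm(c)*np.arctan2(np.linalg.norm(c),h@d)
    Q2=R.from_rotvec(rv).as_matrix()@Q
    t=g['lens']+d*(.08+back)-Q2@m
    print('t',s['t'],'pos',np.array(s['eef_pos']),'j',s['joints']);print('shift cm',100*(t-s['eef_pos']),'turn',rv,'now mouth off (cm)',100*(s['eef_pos']+Q@m-g['lens']-.08*d),'along',100*(s['eef_pos']+Q@m-g['lens'])@d,'width',s['gripper_width'])
if __name__=='__main__': goal(float(sys.argv[1]))
E
python3 goal.py .06
```

```text
t 7.45 pos [0.5556 0.1323 0.3446] j [-0.6798  0.0787  0.3656  2.1169 -0.0987  0.3474 -0.2425]
shift cm [ 1.381   3.3719 -3.5766] turn [-0.0067 -0.0017 -0.0048] now mouth off (cm) [-4.6374 -4.3738  8.5163] along 18.289013086101008 width 0.16082627228159072
```

Request:
play_rows:
  moves:
    - [[0.5,1.2,-1.2],[-0.007,0,-0.005]]
    - [[0.5,1.2,-1.2],[0,0,0]]
    - [[0.4,1,-1.2],[0,0,0]]
    - [[0,0,0],[0,0,0]]
    - [[0,0,0],[0,0,0]]

```text
t: 7.95
eef_pos: [0.572, 0.1661, 0.3108]
eef_rot: [[-0.045, 0.843, 0.536], [0.983, -0.058, 0.175], [0.179, 0.534, -0.826]]
force: [-0.8, -0.7, -2.4]
gripper_width: 0.162
```

```bash
python3 goal.py .06; python3 - <<'E'
from h import *
for n in('wrist','scene','side'): snap(n,n+'3')
g=__import__('fit').geo(np.load('cam.npy'));print(proj('wrist3',g['lens']),proj('wrist3',g['top']))
E
```

```text
t 7.95 pos [0.572  0.1661 0.3108] j [-0.7259  0.1757  0.3609  2.1097 -0.0758  0.2703 -0.3294]
shift cm [-0.2638 -0.0053 -0.1985] turn [ 0.0033 -0.005   0.0011] now mouth off (cm) [-3.0066 -1.0905  5.1085] along 14.020157656082162 width 0.16166705242194046
[322.023  208.2816] [293.955  202.3119]
```

View pics/wrist3.png

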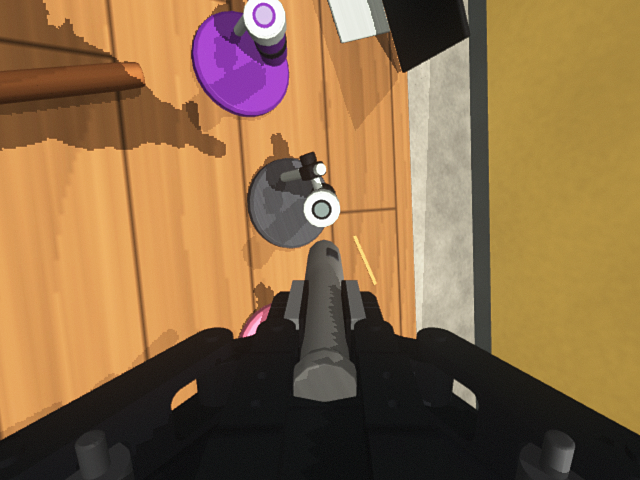

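```bash
python3 - <<'E'
from h import *
def crop(f,x,y,w,h,s): return cv2.resize(cv2.imread('pics/%s.png'%f)[y:y+h,x:x+w],None,fx=s,fy=s,interpolation=cv2.INTER_CUBIC)
A=crop('wrist3',240,145,120,130,4.5)
s=env.sense();Q=s['eef_rot'];p=s['eef_pos'];print('mouth',Q@[0,0,.082]+p)
for f in('wrist3','scene3','side3'): print(f,proj(f,Q@[0,0,.082]+p),proj(f,Q@[0,0,-.049]+p))
m=proj('side3',Q@[0,0,.05]+p).astype(int);print('side origin',m-[30,70])
B=crop('side3',m[0]-30,m[1]-70,70,146,4)
print(A.shape,B.shape)
cv2.imwrite('pics/c4.png',np.hstack([A,B[:585][:A.shape[0]] if B.shape[0]>=585 else cv2.copyMakeBorder(B,0,585-B.shape[0],0,0,0)]))
E
```

```text
mouth [0.61589099 0.18033104 0.24340087]
wrist3 [324.52485988 250.46296938] [324.60277381 394.09461709]
scene3 [375.71183639 181.47971842] [348.10299218 137.19819117]
side3 [340.19432948 159.43861404] [310.63689093 115.61251198]
side origin [303  79]
(585, 540, 3) (584, 280, 3)
```

View pics/c4.png

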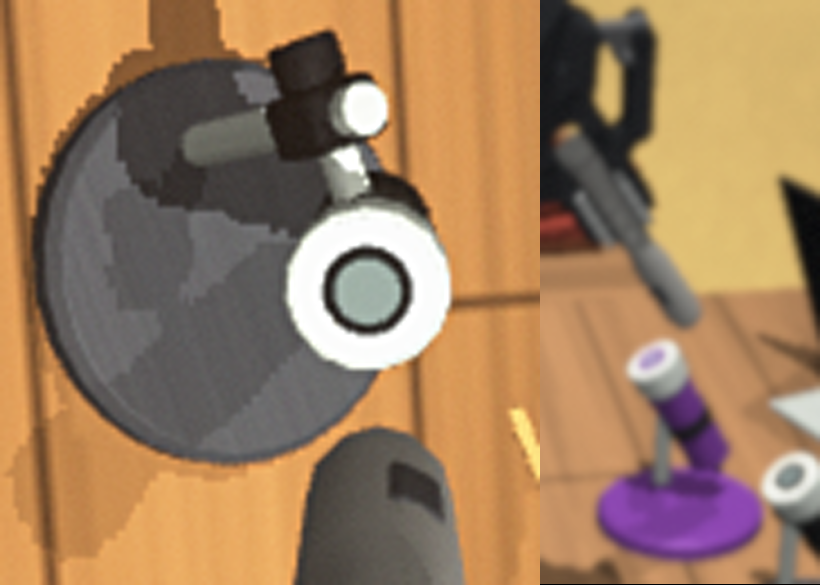

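```bash
python3 - <<'E'
s=open('fit.py').read()
s=s.replace("(421,62","(421,62").replace("'w1',421,62,'post')]","'w1',421,62,'post'),('wrist3',322,208.7,'lens'),('wrist3',319.7,169,'post'),('wrist3',283.3,177.2,'pbase'),('wrist3',325.6,195.4,'back')]")
s=s.replace("'back':piv","'pbase':np.array([x,y,.014])+.036*Y,'back':piv")
open('fit.py','w').write(s)
E
python3 fit.py; python3 goal.py 0.03
python3 - <<'E'
from h import *
s=env.sense();Q=s['eef_rot'];p=s['eef_pos']
a=('side3',303+(685-540)/4,79+313/4);print(a)
E
```

```text
[0.7163 0.2142 0.3244 0.9577] [18.5873 54.8742]
{'top': array([0.7163, 0.2142, 0.014 ]), 'foot': array([0.7163, 0.2142, 0.01  ]), 'lens': array([0.689 , 0.205 , 0.1259]), 'post': array([0.7048, 0.2483, 0.104 ]), 'pbase': array([0.7048, 0.2483, 0.014 ]), 'back': array([0.7408, 0.2224, 0.0482]), 'd': array([-0.5454, -0.1834,  0.8179])}
[[ 0.1598  0.4272]
 [-0.1379  1.1252]
 [ 0.2121  0.4955]
 [-0.1965  0.2003]
 [ 0.1215  0.3596]
 [-0.6972  2.4354]
 [ 0.6401 -0.5344]
 [-0.264  -0.4158]
 [-0.2176  0.1564]
 [ 1.3725 -0.6769]
 [ 1.1254 -0.6868]
 [-2.4653 -1.2239]]
focus [0.6454 0.1903 0.1913]
sd/px [0.0004 0.0004 0.0138 0.0103]
t 8.1 pos [0.5719 0.166  0.3111] j [-0.7257  0.1747  0.3608  2.1107 -0.0759  0.2689 -0.3296]
shift cm [ 1.2406  0.3833 -2.8151] turn [ 0.008  -0.0112  0.0028] now mouth off (cm) [-2.9478 -0.9995  5.2075] along 14.050116058661168 width 0.16709018061229913
('side3', 339.25, 157.25)
```

Request:
play_rows:
  moves:
    - [[0.6,0.2,-1.2],[0.008,-0.011,0.003]]
    - [[0.6,0.2,-1.2],[0,0,0]]
    - [[0.6,0.2,-1.1],[0,0,0]]
    - [[0.5,0.15,-1],[0,0,0]]
    - [[0.3,0.1,-0.5],[0,0,0]]
    - [[0,0,0],[0,0,0]]
    - [[0,0,0],[0,0,0]]

```text
t: 8.8
eef_pos: [0.5989, 0.1718, 0.268]
eef_rot: [[-0.047, 0.837, 0.546], [0.981, -0.065, 0.184], [0.189, 0.544, -0.817]]
force: [1.0, 1.0, -3.8]
gripper_width: 0.166
```

```bash
python3 goal.py 0; python3 - <<'E'
from h import *
for n in('wrist','scene','side'): snap(n,n+'4')
def crop(f,x,y,w,h,s): return cv2.resize(cv2.imread('pics/%s.png'%f)[y:y+h,x:x+w],None,fx=s,fy=s,interpolation=cv2.INTER_CUBIC)
s=env.sense();Q=s['eef_rot'];p=s['eef_pos']
L=[]
for f in('scene4','side4'):
    m=proj(f,Q@[0,0,.06]+p).astype(int)-[33,40];print(f,'org',m,proj(f,Q@[0,0,.082]+p),proj(f,Q@[0,0,-.049]+p));L.append(crop(f,m[0],m[1],66,90,6))
cv2.imwrite('pics/c5.png',np.hstack(L))
E
```

```text
t 8.8 pos [0.5989 0.1718 0.268 ] j [-0.7343  0.2974  0.4154  2.1128 -0.5856  0.166   0.1679]
shift cm [ 0.1722  0.3503 -0.9561] turn [-0.0008  0.0004 -0.0005] now mouth off (cm) [-0.1699 -0.3426  0.9594] along 8.94017526716107 width 0.16588243927780744
scene4 org [347 151] [385.25031568 198.35868146] [357.81132678 156.05893425]
side4 org [313 128] [350.78256708 174.98720393] [322.78736726 134.89841069]
```

View pics/c5.png

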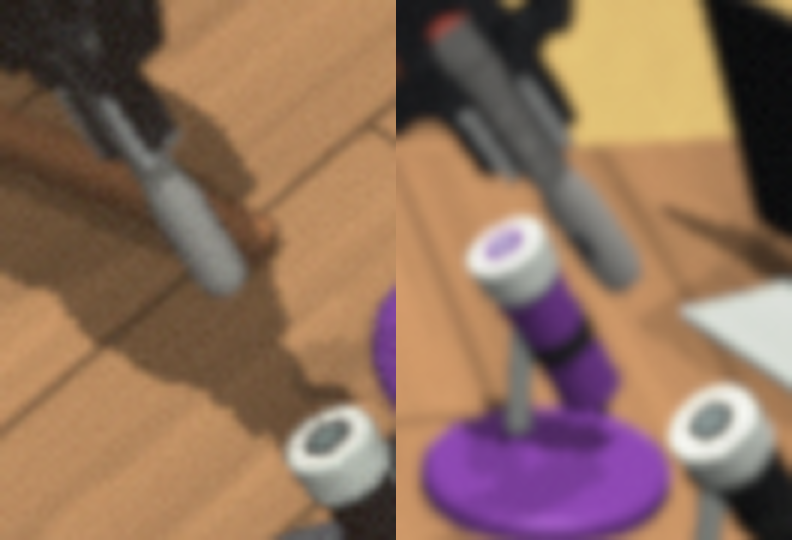

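The mouth shows at about (384,198) in the scene view and (350,174) in the side view. Both are within about 1 px of the kinematic prediction. Joint 6 is close to its lower limit, so I'll finish in small steps.

Request:
play_rows:
  moves:
    - [[0.1,0.2,-0.3],[0,0,0]]
    - [[0,0,0],[0,0,0]]

```text
t: 9.15
eef_pos: [0.6, 0.1733, 0.2659]
eef_rot: [[-0.047, 0.836, 0.547], [0.981, -0.066, 0.185], [0.191, 0.545, -0.817]]
force: [0.1, 0.2, -3.8]
gripper_width: 0.169
```

```bash
python3 goal.py 0
```

```text
t 9.15 pos [0.6    0.1733 0.2659] j [-0.7511  0.3056  0.4355  2.1134 -0.655   0.1646  0.2325]
shift cm [ 0.0649  0.202  -0.7478] turn [-0.0016  0.0016 -0.0007] now mouth off (cm) [-0.0555 -0.1878  0.7573] along 8.684071580306249 width 0.1692134360062969
```

Request:
play_rows:
  moves:
    - [[0,0.1,-0.4],[0,0,0]]
    - [[0.05,0.1,-0.4],[0,0,0]]
    - [[0,0,0],[0,0,0]]

```text
t: 9.45
eef_pos: [0.6005, 0.1748, 0.2588]
eef_rot: [[-0.047, 0.836, 0.547], [0.98, -0.066, 0.186], [0.191, 0.545, -0.816]]
force: [-0.4, -0.5, -2.3]
gripper_width: 0.165
```

```bash
python3 goal.py 0
```

```text
t 9.45 pos [0.6005 0.1748 0.2588] j [-0.7923  0.3269  0.488   2.1211 -0.856   0.1639  0.4244]
shift cm [ 0.0152  0.0498 -0.0392] turn [-0.0022  0.0024 -0.0009] now mouth off (cm) [-0.0007 -0.031   0.0531] along 8.049513725568804 width 0.16463598051276998
```

Request:
play_rows:
  moves:
    - [[0.02,0.05,-0.05],[0,0,0]]
    - [[0,0,0],[0,0,0]]
    - [[0,0,0],[0,0,0]]

```text
t: 9.75
eef_pos: [0.6008, 0.1751, 0.2591]
eef_rot: [[-0.047, 0.835, 0.547], [0.98, -0.067, 0.186], [0.192, 0.545, -0.816]]
force: [-0.2, -1.2, -2.5]
gripper_width: 0.165
```

```bash
python3 goal.py 0; python3 - <<'E'
from h import *
from fit import geo
g=geo(np.load('cam.npy'))
for n in('wrist','scene','side'): snap(n,n+'5')
s=env.sense();Q=s['eef_rot'];p=s['eef_pos'];L=[]
def poly(im,f,o,k,c,n,rad,col):
    a=np.cross(n,[1,0,0]);a/=np.linalg.norm(a);b=np.cross(n,a)
    pts=np.array([(proj(f,c+rad*(np.cos(t)*a+np.sin(t)*b))-o)*k for t in np.linspace(0,6.28,60)])
    cv2.polylines(im,[pts.round().astype(int)],1,col,1)
for f,w,h,k,c in(('wrist5',120,180,3,g['lens']),('scene5',72,90,6,g['lens']+.04*g['d'])):
    o=proj(f,c).astype(int)-[w//2,h//2];o=np.maximum(o,0)
    im=cv2.resize(cv2.imread('pics/%s.png'%f)[o[1]:o[1]+h,o[0]:o[0]+w],(w*k,h*k),interpolation=cv2.INTER_CUBIC)
    poly(im,f,o,k,g['lens'],g['d'],.019,(0,255,0));poly(im,f,o,k,g['top'],np.array([0,0,1.]),.06,(0,255,255))
    poly(im,f,o,k,g['lens']-.095*g['d'],g['d'],.016,(255,0,255));poly(im,f,o,k,Q@[0,0,.082]+p,Q[:,2],.008,(0,0,255))
    print(f,o);L.append(im)
cv2.imwrite('pics/c6.png',np.hstack(L))
E
```

```text
t 9.75 pos [0.6008 0.1751 0.2591] j [-0.7952  0.3274  0.4913  2.1206 -0.8619  0.1649  0.4295]
shift cm [-0.0104  0.0143 -0.0659] turn [-0.0026  0.0028 -0.0011] now mouth off (cm) [0.0277 0.0078 0.0825] along 8.050918571711046 width 0.16482952204155638
wrist5 [263 132]
scene5 [358 167]
```

View pics/c6.png

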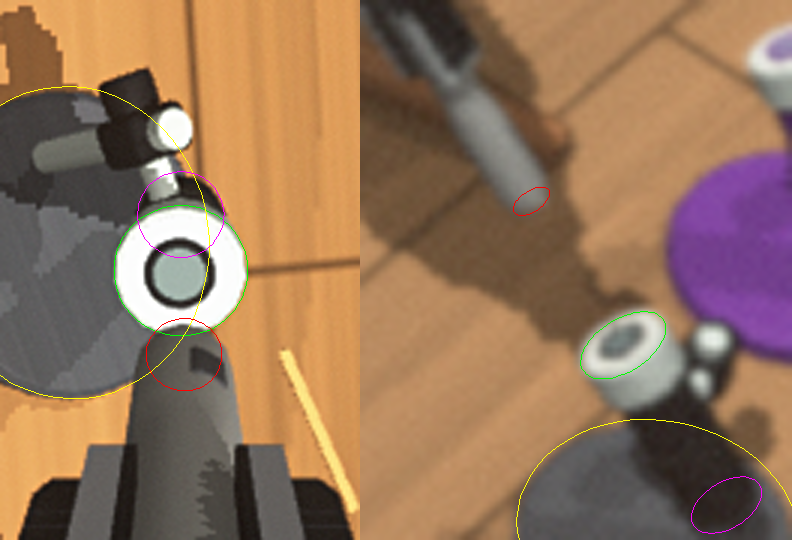

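```bash
python3 - <<'E'
from h import *
s=env.sense();print(s['t'],s['joint_vel'].round(4),s['force']);print(env.hand_in())
E
```

```text
9.9 [-0.001   0.0022  0.0012  0.0006 -0.0051 -0.0004  0.0055] [-0.33303113  0.07400767 -3.26486287]
the job is handed in; nothing more can be done
None
```

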